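# Clear the welding bench: sort horns, good housings and the reject into their trays

### The arm

A 6-joint arm with a two-finger parallel gripper is mounted at the origin on the work surface. World frame = base frame: x ahead of the robot, y to its left, z up, the work surface at z = 0. Lengths are in mm, angles in rad, forces in N, time in s.
With the tool pointing down it reaches from about 300 to 775 mm from the base axis. Payload 14.6 kg.
Tool frame: the origin (TCP) lies between the finger pads; the fingertips stand manip.tip_reach ahead of it and the grasp point (between the pads) lies 5 mm behind it (manip.tip_reach is the distance from the TCP to the fingertips, in mm); z points along the fingers, y is the line along which they close (so a half turn about z gives the same grasp; the last joint's range is limited). The gripper opens to 94 mm and grips with 3 to 60 N. Pads are 16 mm wide; open, the fingers measure 119 mm over their backs; the gripper's body (75 mm by 177 mm) begins 78 mm behind the grasp point.
Start: joints at [-1.327, 0.3, 1.521, -0, 1.321, -0.067], TCP at [168.194, -523.641, 181.846] pointing down, gripper open.
Joint ranges: [-3.03, 3.03], [-0.79, 2.21], [0.23, 2.52], [-1.04, 4.18], [0, 3.07], [-2.55, 2.55]. Speed limits (rad/s): [2.22, 2.22, 2.57, 3.14, 3.14, 3.14].

### API

Orientations are given as [roll, pitch, yaw] about the fixed x, y, z axes, in that order (R = Rz(yaw) Ry(pitch) Rx(roll)).
In Python, from cell import manip gives the robot as it stands. The module is installed in compiled form; this text tells all that it offers.
- The arm moves only by the shell command python3 -m creep 'ROWS' [FORCE]. ROWS is JSON, a list of rows, each a list of 3 entries, a list of its own where there are three numbers: the opening, from -1 (shut) to 1 (fully open), then the shift along the tool's x, y, z in cm, then the turn about the tool's z in units of 5 degrees (1.0 is 5 degrees). In form: [[grip, [tx, ty, tz], roll], ...]. A call has 1 to 12 rows; each row is the pose to reach, as a shift and turn from the pose commanded when the call began, along the tool's axes at that moment; what a row does not reach only later rows make up. A row lasts 1/10 s, in which the tool goes at most 50 mm and 8.59 degrees, less where a joint would pass 70% of its speed; a pose out of reach is approached as far as the arm can. A call with a gripper value outside its range is refused whole. The fingers move at their own pace and stop on an object; FORCE is the grip in N (left out, the last holds). Time passes only in rows, so rows that repeat a pose let the fingers close. It gives the time, the measured TCP pose, the force, the opening and the grip force at its end, in the units of the state.
- manip.read_state(): the state, without advancing time (a new reading comes with each control period).
- manip.camera(name): name is "side" or "top"; returns the picture (400x640x3 uint8, red, green, blue); there is no depth.
- manip.camera_params(name): a dict with "fovy" (degrees; the focal length in pixels is half the picture's height over the tangent of half this angle, whatever the lens; pixels are square), "cx", "cy" (the principal point, pixels), "origin" and "attitude" of the camera in the world. Camera axes: x right, y down, z forward; pixel columns grow to the right and rows downward; lengths in mm; the calibration is good to about 2 mm. A picture is of the moment at which its call begins. camera_params takes no time and is no camera call.
- manip.sign_off(): hands the job in; it is judged then, once.
The state is a dict: "clock": time; "joints": joint angles; "qd": joint speeds; "effort": joint torques, N m; "eef_pos": TCP position; "eef_rot": TCP orientation; "wrist_force": force on the tool from outside, world axes, zero at the start; "moment": the same for the moment, N m; "finger_gap": finger opening in mm; "finger_force": force on a finger pad.
Only numpy, scipy, OpenCV 4.12 (cv2) and the standard library are available. Lean on these libraries where they do the work, as an engineer would, in place of code of your own. Each camera call takes 0.05 s, during which the arm holds its last target. There are 200 camera calls.

### The job

The ultrasonic welding trial is over: sort the five things on the bench into their trays. Stand the two metal welding horns in the blue tray, put the two good housings (no sticker) in the black tray, and the housing with the round orange reject sticker in the red tray; each goes flat on the floor of a bay of its own, horns standing wide end down and housings lid up. Set the horns down gently rather than dropping them, and leave the amber stud jar and the brass weight where they are.

Things in the scene. Friction and masses are not known exactly. Their poses are not given: they have to be found in the camera images.
- round_horn: Metal welding horn with a round tip and a dark band, standing wide end down, 84 mm high: round base 44 mm across up to z = 36 mm, tapering to a round neck 26 mm across from z = 46 mm to the top. Origin: centre of its underside, z up. About 300 g (varies). Grip the neck from above
- blade_horn: Metal horn with a flat blade tip and a brass band, standing wide end down, 84 mm high: base 44 mm across up to z = 36 mm, tapering to 36 mm at z = 42 mm, then a blade 36 mm wide (its x) and 12 mm thick (its y) to the top. At the start its thickness lies roughly along the robot's x. Origin: centre of its underside, z up. About 280 g. Grip across the thickness, fingertips above z = 44 mm
- green_housing: Good welded housing with a plain green lid, no sticker. 56 mm long (its x), 38 mm wide (its y), 35 mm high in all: a white block 28 mm high with rounded edges, and on it a green lid 50 x 32 mm, 7 mm thick. Starts lid up, its width roughly along the robot's x. Origin: centre of its underside, z up through the lid. 70 g. Grasp across the 38 mm width
- grey_housing: Good welded housing with a plain grey lid, no sticker. 56 mm long (its x), 38 mm wide (its y), 35 mm high in all: a white block 28 mm high with rounded edges, and on it a grey lid 50 x 32 mm, 7 mm thick. Starts lid up, its width roughly along the robot's x. Origin: centre of its underside, z up through the lid. 70 g. Grasp across the 38 mm width
- reject_housing: Reject welded housing: green lid with a round orange sticker 25 mm across in its middle. 56 mm long (its x), 38 mm wide (its y), 35 mm high in all: a white block 28 mm high with rounded edges, and on it a green lid 50 x 32 mm, 7 mm thick (sticker on top). Starts lid up, its width roughly along the robot's x. Origin: centre of its underside, z up through the lid. 70 g. Grasp across the 38 mm width
- horn_tray: Blue tray for horns. 4 mm walls, 22 mm high, open on top. Fixed to the bench; place and yaw vary. Origin: centre of its underside; inner floor at z = +4 mm. Outside 70 mm (its x) by 172 mm (its y). A 4 mm wall across its middle, as high as the rim, splits it into two bays, each 62 mm in x by 80 mm in y, centred at y = -42 mm and y = +42 mm. One thing fits in each bay
- good_tray: Black tray for good housings. 4 mm walls, 22 mm high, open on top. Fixed to the bench; place and yaw vary. Origin: centre of its underside; inner floor at z = +4 mm. Outside 70 mm (its x) by 172 mm (its y). A 4 mm wall across its middle, as high as the rim, splits it into two bays, each 62 mm in x by 80 mm in y, centred at y = -42 mm and y = +42 mm. One thing fits in each bay
- reject_tray: Red tray for rejects, a single bay. 4 mm walls, 22 mm high, open on top. Fixed to the bench; place and yaw vary. Origin: centre of its underside; inner floor at z = +4 mm. Outside 70 mm (its x) by 88 mm (its y), inside 62 mm by 80 mm, no inner wall
- stud_jar: Amber screw jar with a white cap, 38 mm across and 60 mm high, standing on the bench to the left of the things; loose, to be left alone. Origin: centre of its underside
- weight: Brass check weight, a plain cylinder 36 mm across and 30 mm high, standing on the bench to the right of the things; loose, to be left alone. Origin: centre of its underside
Not all that is in view belongs to the job. What is shaped like the blade_horn but brown is not meant. Of the things shaped like the horn_tray, the blue one is meant.

How it is judged (in metres and radians):
At the end, for the whole second after the job is handed in: Both horns in the blue tray, green-lid and grey-lid good housings in the black, stickered reject in the red: each centre inside the tray walls, underside within 5 mm of the tray's inner floor, within 0.1 rad of upright (tip or lid up), released and at rest (x of round_horn in the frame of horn_tray between -0.031 and 0.031 m and y of round_horn in the frame of horn_tray between -0.082 and 0.082 m and z of round_horn in the frame of horn_tray between 0 and 0.009 m and angle between each of round_horn, blade_horn, green_housing, grey_housing, reject_housing's own z axis and vertical below 0.1 rad and linear speed of each of round_horn, blade_horn, green_housing, grey_housing, reject_housing below 0.02 m/s and angular speed of each of round_horn, blade_horn, green_housing, grey_housing, reject_housing below 0.2 rad/s and x of blade_horn in the frame of horn_tray between -0.031 and 0.031 m and y of blade_horn in the frame of horn_tray between -0.082 and 0.082 m and z of blade_horn in the frame of horn_tray between 0 and 0.009 m and x of green_housing in the frame of good_tray between -0.031 and 0.031 m and y of green_housing in the frame of good_tray between -0.082 and 0.082 m and z of green_housing in the frame of good_tray between 0 and 0.009 m and x of grey_housing in the frame of good_tray between -0.031 and 0.031 m and y of grey_housing in the frame of good_tray between -0.082 and 0.082 m and z of grey_housing in the frame of good_tray between 0 and 0.009 m and x of reject_housing in the frame of reject_tray between -0.031 and 0.031 m and y of reject_housing in the frame of reject_tray between -0.04 and 0.04 m and z of reject_housing in the frame of reject_tray between 0 and 0.009 m); the robot touches nothing.
It fails at once if the round horn is dropped (out of the fingers and faster than 0.4 m/s, a fall of 8 mm or more) (linear speed of round_horn above 0.4 m/s and contact force between the fingers and round_horn below 0.1 N).
It fails at once if the blade horn is dropped (out of the fingers and faster than 0.4 m/s, a fall of 8 mm or more) (linear speed of blade_horn above 0.4 m/s and contact force between the fingers and blade_horn below 0.1 N).
It fails at once if the stud jar is shifted more than 20 mm (distance of stud_jar from where it was at the start of the episode above 0.02 m).
It fails at once if the weight is shifted more than 20 mm (distance of weight from where it was at the start of the episode above 0.02 m).
It also fails if it takes over 125 s, if anything falls off the work surface, if the arm or the gripper's body presses on something with over 40 N, if the wrist force passes 120 N, or if a joint passes its speed limit or range.

## Working session

There is one attempt and no reset: what is moved stays moved. The work goes in short steps, Python scripts to look and compute and a shell command to move; the robot and the scene stay as the last step left them, time stands still between calls to the robot, and variables do not carry over. Pictures are saved under pics/ and viewed, at most 14 in all, crops included, and the job is handed in when it is done.

```bash
mkdir -p pics; python3 - <<'E'
from cell import manip
import cv2
s=manip.read_state(); print({k:s[k] for k in('clock','eef_pos','eef_rot','finger_gap')},manip.tip_reach)
for n in('top','side'):
    cv2.imwrite(f'pics/{n}0.png',manip.camera(n)[:,:,::-1]); print(n,manip.camera_params(n))
E
```

```text
{'clock': 0.0, 'eef_pos': array([ 168.1179776 , -523.36060654,  181.27031348]), 'eef_rot': array([-3.14038486e+00, -8.31612278e-05,  3.10768864e-01]), 'finger_gap': 94.17714936386267} 14.0
top {'fovy': 42.30141863724389, 'cx': 313.8480009164782, 'cy': 199.63014062692713, 'origin': array([ 377.61320965,  -36.82988876, 1402.30716388]), 'attitude': array([-3.09039337, -0.00529019, -1.57978661])}
side {'fovy': 42.838468701189996, 'cx': 307.9388653564457, 'cy': 203.7265040285561, 'origin': array([-286.35103879,  798.4879407 ,  718.28944834]), 'attitude': array([-2.11833338,  0.0046507 , -2.41758026])}
```

View pics/top0.png

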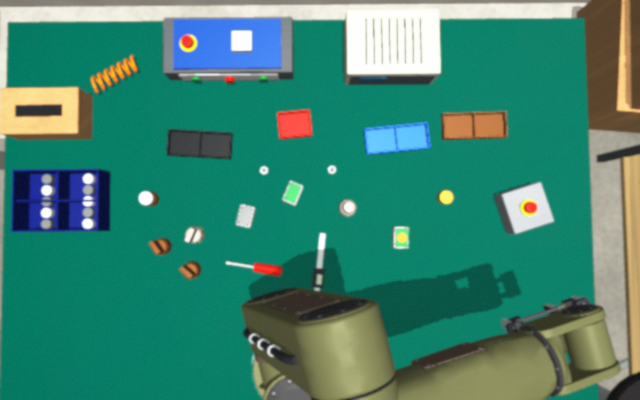

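View pics/side0.png

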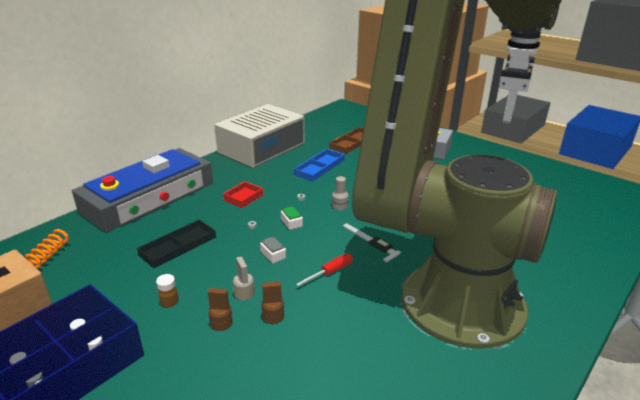

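The top view shows, as pixels (col,row):
- **Horns:** the blade horn, grey, is at (193,235). The brown decoys are at (159,246) and (190,270). The round horn is at (348,208).
- **Housings:** grey at (245,216), green at (292,193), stickered reject at (401,237).
- **Trays:** black (200,144), red (294,124), blue (397,138). The brown tray (475,125) and the navy bin (61,200) are decoys.
- **Leave alone:** jar (148,198) and weight (446,197).

The side view shows the same layout. The arm hides the reject housing there. Next are close crops and measurement.

```bash
cat > h.py <<'E'
import numpy as np, cv2
from scipy.spatial.transform import Rotation as Ro
from cell import manip
P={n:manip.camera_params(n) for n in('top','side')}
def cam(n):
    p=P[n]; f=200/np.tan(np.radians(p['fovy'])/2)
    return f,p['cx'],p['cy'],np.array(p['origin']),Ro.from_euler('xyz',p['attitude']).as_matrix()
def ray(n,uv):
    f,cx,cy,o,R=cam(n); d=R@np.array([(uv[0]-cx)/f,(uv[1]-cy)/f,1]); return o,d/np.linalg.norm(d)
def atz(n,uv,z):
    o,d=ray(n,uv); return o+d*(z-o[2])/d[2]
def proj(n,X):
    f,cx,cy,o,R=cam(n); c=R.T@(np.array(X,float)-o); return np.array([cx+f*c[0]/c[2],cy+f*c[1]/c[2]])
def tri(a,b):
    (o1,d1),(o2,d2)=ray('top',a),ray('side',b)
    t=np.linalg.lstsq(np.c_[d1,-d2],o2-o1,rcond=None)[0]; p,q=o1+t[0]*d1,o2+t[1]*d2
    return (p+q)/2,np.linalg.norm(p-q)
def crop(img,x0,x1,y0,y1,s,name):
    c=cv2.resize(img[y0:y1,x0:x1],None,fx=s,fy=s,interpolation=cv2.INTER_CUBIC)
    cv2.imwrite(name,c)
E
python3 - <<'E'
from h import *
t=cv2.imread('pics/top0.png');s=cv2.imread('pics/side0.png')
a=cv2.resize(t[105:285,140:340],None,fx=4,fy=4,interpolation=cv2.INTER_CUBIC)[:,:]
cv2.imwrite('pics/tl.png',cv2.resize(t[110:285,140:338],None,fx=4,fy=4)[:600]) if 0 else crop(t,140,340,140,285,4,'pics/tl.png')
crop(t,260,460,105,255,4,'pics/tr.png'); crop(s,130,360,145,335,3.4//1,'pics/sc.png')
E
```

```text
(no output)
```

View pics/tl.png

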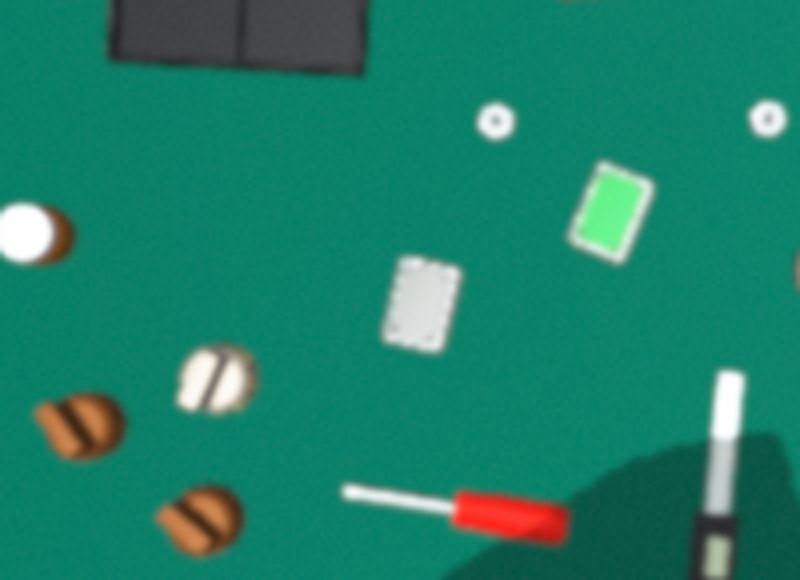

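View pics/tr.png

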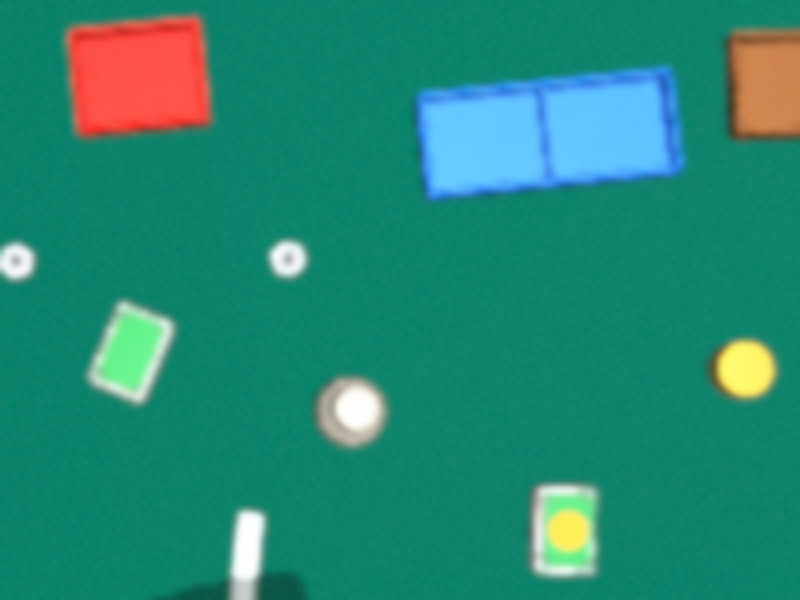

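View pics/sc.png

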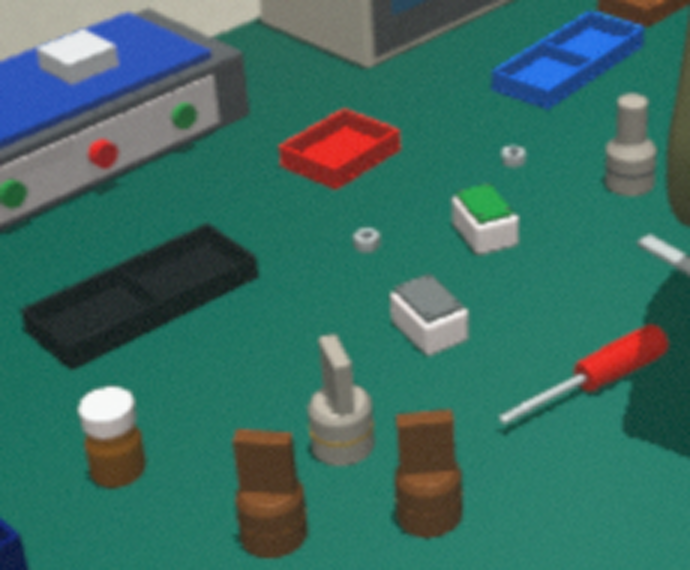

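The crops confirm the choice. The grey blade horn has a brass band, and its decoys are brown. The grey and green lids are plain, and the orange sticker is at about (402,238). Contrary to the text, the housings' long sides and the blade's width run roughly along the robot's x. I'll go by measurement.

```bash
python3 - <<'E'
from h import *
T=lambda x,y:(140+(x+.5)/4-.5,140+(y+.5)/4-.5)
U=lambda x,y:(260+(x+.5)/4-.5,105+(y+.5)/4-.5)
S=lambda x,y:(130+(x+.5)/3-.5,145+(y+.5)/3-.5)
for n,a,b in [('greenlid',T(612,210),S(485,203)),('greylid',T(424,304),S(430,297)),('round',U(357,408),S(632,101)),
 ('blade',T(197,379),S(329,342)),('redTL',U(67,28),S(346,111)),('redBR',U(212,125),S(337,171)),('redTR',U(200,15),S(401,141)),('redBL',U(77,137),S(281,150)),
 ('jar',T(22,233),S(107,402)),('blackBR',T(365,75),S(257,262)),('blackBL',T(108,60),S(71,352)),
 ('blueBL',U(430,198),S(493,70))]:
    p,e=tri(a,b); print(n,p.round(1),round(e,1))
t=cv2.imread('pics/top0.png'); hsv=cv2.cvtColor(cv2.resize(t,None,fx=4,fy=4,interpolation=cv2.INTER_CUBIC),cv2.COLOR_BGR2HSV)
def seg(n,lo,hi,box,z,L):
    m=cv2.inRange(hsv,lo,hi); k=np.zeros_like(m); x0,x1,y0,y1=[4*v for v in box]; k[y0:y1,x0:x1]=m[y0:y1,x0:x1]
    k=cv2.morphologyEx(k,cv2.MORPH_CLOSE,np.ones((9,9)))
    c=max(cv2.findContours(k,cv2.RETR_EXTERNAL,cv2.CHAIN_APPROX_NONE)[0],key=cv2.contourArea)[:,0]
    w=np.float32([atz('top',(p+.5)/4-.5,z)[:2] for p in c]); r=cv2.minAreaRect(w)
    b=cv2.boxPoints(r); e=[b[1]-b[0],b[2]-b[1]]; l=max(e,key=np.linalg.norm)
    print(n,np.round(r[0],1),np.round(r[1],1),'long yaw',np.degrees(np.arctan2(l[1],l[0])).round(1)%180)
seg('green',(50,80,190),(75,255,255),(275,310,170,215),35,0)
seg('rejectlid',(15,80,190),(75,255,255),(388,415,220,255),35,0)
seg('sticker',(15,80,190),(35,255,255),(388,415,220,255),35,0)
seg('grey',(0,0,130),(180,60,255),(230,262,198,235),33,0)
seg('greenblk',(0,0,130),(180,60,255),(275,310,170,215),30,0)
seg('rejblk',(0,0,130),(180,60,255),(388,415,220,255),30,0)
seg('red',(0,120,90),(10,255,255),(265,325,100,150),22,0)
seg('blue',(95,100,90),(115,255,255),(350,440,110,165),22,0)
seg('black',(0,0,0),(180,110,110),(155,245,120,170),22,0)
seg('jarcap',(0,0,180),(180,60,255),(130,160,180,215),60,0)
seg('weight',(15,80,130),(35,255,255),(430,460,180,215),30,0)
seg('roundtop',(0,0,225),(180,60,255),(335,360,195,220),84,0)
E
```

```text
greenlid [468.8  11.9  28.7] 1.0
greylid [408.  137.7  28.5] 2.6
round [ 427.3 -133.2   81.7] 1.9
blade [361.5 275.1  88. ] 5.6
redTL [656.6  32.6  62.9] 55.3
redBR [650.9 -21.2 -29. ] 61.6
redTR [681.8 -54.1 -15.9] 56.4
redBL [627.5  65.6  40.7] 51.7
jar [455.3 394.3  59.4] 1.8
blackBR [563.8 179.9  12.3] 4.3
blackBL [573.9 351.2  15.6] 1.2
blueBL [ 587.4 -167.5   43.9] 56.8
green [467.9  13.1] [31.2 48.6] long yaw 155.9
rejectlid [ 346.2 -276.6] [33.7 46.8] long yaw 179.0
sticker [ 346.1 -275.3] [25.8 24.4] long yaw 89.5
grey [407.  137.8] [42.9 59.8] long yaw 165.8
greenblk [466.8  12.2] [42.2 59.8] long yaw 156.4
rejblk [ 346.7 -272.1] [41.3 60.5] long yaw 178.2
red [653.6   6.6] [74.6 90.6] long yaw 95.0
blue [ 612.9 -269.5] [ 76.7 178.9] long yaw 95.3
black [601.8 262.3] [172.5  69.5] long yaw 86.2
jarcap [455.  393.1] [38.3 37. ] long yaw 89.5
weight [ 452.2 -395.6] [38.7 37.3] long yaw 89.5
roundtop [ 426.3 -134.1] [26.1 25.8] long yaw 44.4
```

```bash
cat > ov.py <<'E'
from h import *
def rect(cx,cy,yaw,L,W,z):
    c,s=np.cos(np.radians(yaw)),np.sin(np.radians(yaw))
    return [(cx+c*a-s*b,cy+s*a+c*b,z) for a,b in((L/2,W/2),(-L/2,W/2),(-L/2,-W/2),(L/2,-W/2))]
def circ(cx,cy,d,z): return [(cx+d/2*np.cos(t),cy+d/2*np.sin(t),z) for t in np.linspace(0,6.28,40)]
def tile(img,n,u,v,h,size,polys):
    s=size/(2*h); M=np.float32([[s,0,-s*(u-h)],[0,s,-s*(v-h)]])
    o=cv2.warpAffine(img,M,(size,size),flags=cv2.INTER_CUBIC)
    for p in polys:
        q=np.array([(proj(n,X)-[u-h,v-h])*s for X in p])
        cv2.polylines(o,[np.int32(np.round(q))],True,(255,0,255),1)
    return o
E
cat > o1.py <<'E'
from ov import *
t=cv2.imread('pics/top0.png');s=cv2.imread('pics/side0.png')
B=(361,270,-21)
bl=[circ(*B[:2],44,0),circ(*B[:2],44,36),rect(*B,36,12,84),rect(*B,36,12,42)]
gn=[rect(468,12.7,156,50,32,35),rect(468,12.7,156,56,38,0)]
gy=[rect(407.5,138,166,50,32,35),rect(407.5,138,166,56,38,0)]
rd=[rect(653.5,6,5,70,88,22)]; bu=[rect(613,-269.5,5.3,70,172,22)]; bk=[rect(601.8,262.3,-3.8,70,172,22)]
def pr(n,p): return proj(n,np.mean(p,0))
row=lambda n,i,L:np.hstack([tile(i,n,*pr(n,p[0]),h,260,p) for p,h in L])
L1=[(bl,18),(gn,18),(gy,18)]; 
a=np.vstack([row('top',t,L1),row('side',s,L1)]); cv2.imwrite('pics/ov1.png',a)
L2=[(rd,25),(bu,40),(bk,40)]
a=np.vstack([row('top',t,L2),row('side',s,L2)]); cv2.imwrite('pics/ov2.png',a)
E
python3 o1.py
```

```text
(no output)
```

View pics/ov1.png

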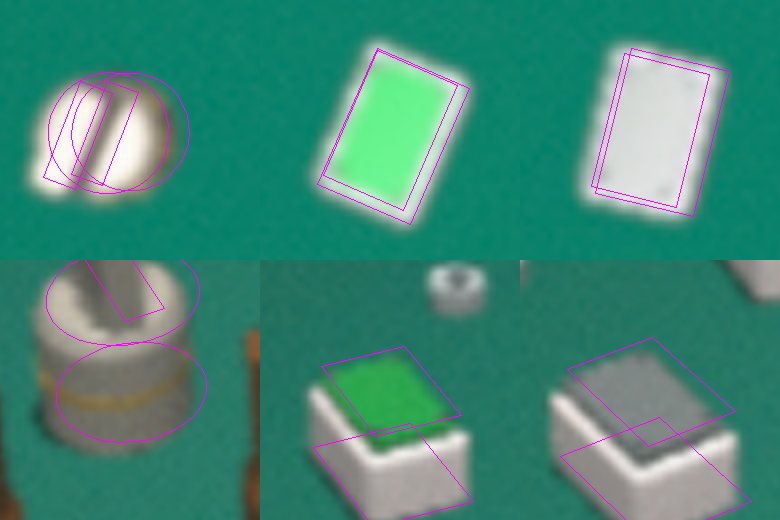

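View pics/ov2.png

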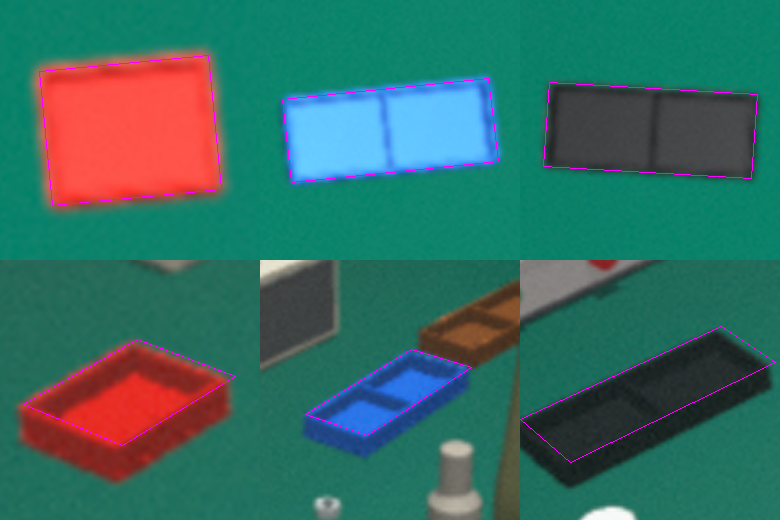

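Top-view outlines match the trays and housings. The side camera reads about 2–3 px (5 mm) low. The blade horn needs about +4 mm in y, giving (360.5, 274.5). I'll start with the round horn.

```bash
cat > go.py <<'E'
import sys,numpy as np
from cell import manip
s=manip.read_state(); p=np.array(s['eef_pos']); y=s['eef_rot'][2]
x,yy,z,yaw=map(float,sys.argv[1:5]); d=np.array([x,yy,z])-p
c,sn=np.cos(y),np.sin(y); t=[c*d[0]+sn*d[1],sn*d[0]-c*d[1],-d[2]]
print('t',round(s['clock'],1),'pos',p.round(1),'yaw',round(np.degrees(y),1),'gap',round(s['finger_gap'],1),'F',np.round(s['wrist_force'],1))
print('shift cm',np.round(np.array(t)/10,2),'roll',round(((np.degrees(y)-yaw+180)%360-180)/5,2),'rows',round(np.linalg.norm(d)/50,1),'joints',np.round(s['joints'],2))
E
python3 go.py 426.8 -133.6 182 95
```

```text
t 0.1 pos [ 168.1 -523.4  181.4] yaw 17.8 gap 93.4 F [ 0.6  0.3 -0.3]
shift cm [ 36.55 -29.2   -0.06] roll -15.44 rows 9.4 joints [-1.33  0.3   1.52 -0.    1.32 -0.07]
```

```bash
python3 -m creep '[[1,[36.55,-29.2,0],-15.44],[1,[36.55,-29.2,0],-15.44],[1,[36.55,-29.2,0],-15.44],[1,[36.55,-29.2,0],-15.44],[1,[36.55,-29.2,0],-15.44],[1,[36.55,-29.2,0],-15.44],[1,[36.55,-29.2,0],-15.44],[1,[36.55,-29.2,0],-15.44],[1,[36.55,-29.2,0],-15.44],[1,[36.55,-29.2,0],-15.44],[1,[36.55,-29.2,0],-15.44],[1,[36.55,-29.2,0],-15.44]]' 25; python3 go.py 426.8 -133.6 64 95
python3 - <<'E'
from h import *
for n in('top','side'): cv2.imwrite(f'pics/{n}1.png',manip.camera(n)[:,:,::-1])
E
```

```text
clock: 1.3
eef_pos: [426.6, -134.0, 181.6]
eef_rot: [-3.141, -0.0, 1.658]
wrist_force: [-0.4, -0.2, -0.1]
finger_gap: 93.7
finger_force: 0.0
t 1.3 pos [ 426.6 -134.   181.6] yaw 95.0 gap 93.7 F [-0.4 -0.2 -0.1]
shift cm [ 0.04  0.03 11.76] roll 0.0 rows 2.4 joints [-0.39  0.07  1.8  -0.    1.28 -0.47]
```

View pics/side1.png

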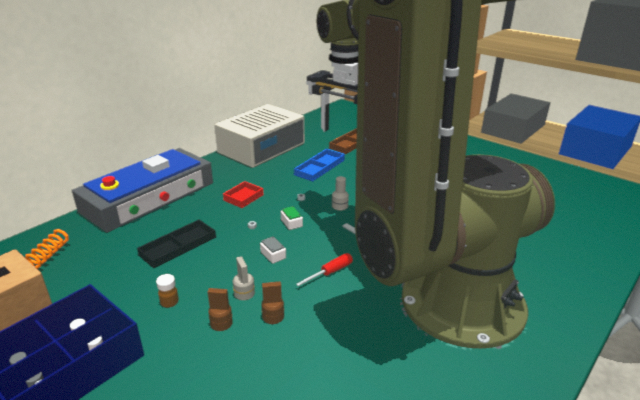

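The side view shows the gripper above the round horn at (340,193), with the left fingertip at about (325,130). I'll check the calibration against that fingertip.

```bash
python3 - <<'E'
from ov import *
X=[426.6,-134,167.6]; d=np.array([np.cos(.087),np.sin(.087),0])
f=[[np.array(X)+d*47,np.array(X)+d*60]]
s=cv2.imread('pics/side1.png');t=cv2.imread('pics/top1.png')
hn=[circ(426.6,-134,26,84),circ(426.6,-134,44,36),circ(426.6,-134,44,0)]
print(proj('side',f[0][0]))
a=np.hstack([tile(s,'side',*proj('side',f[0][0]),18,260,f),tile(s,'side',*proj('side',[426,-134,45]),24,260,hn),tile(t,'top',*proj('top',X),35,260,f)])
cv2.imwrite('pics/ov3.png',a)
E
```

```text
[326.75245253 143.76697997]
```

View pics/ov3.png

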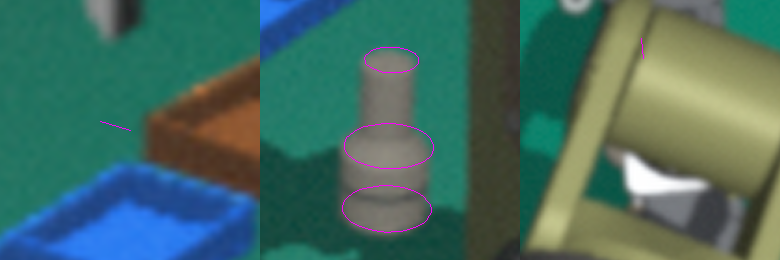

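The fingertip appears about 12 px higher than predicted. Descending around the neck is safe either way because of the 94 mm opening, so I'll go down to TCP z≈70 and look.

```bash
python3 -m creep '[[1,[0,0,3],0],[1,[0,0,6],0],[1,[0,0,9],0],[1,[0,0,11.2],0],[1,[0,0,11.2],0],[1,[0,0,11.2],0]]' 
python3 - <<'E'
from ov import *
s=manip.camera('side')[:,:,::-1].copy();t=manip.camera('top')[:,:,::-1].copy()
cv2.imwrite('pics/side2.png',s);cv2.imwrite('pics/top2.png',t)
st=manip.read_state();X=np.array(st['eef_pos'])-[0,0,14]; y=st['eef_rot'][2]-np.pi/2;d=np.array([np.cos(y),np.sin(y),0])
f=[[X+d*47,X+d*60],[X-d*47,X-d*60]]; hn=[circ(426.6,-134,26,84)]
cv2.imwrite('pics/ov4.png',np.hstack([tile(s,'side',*proj('side',X+[0,0,30]),60,400,f+hn),tile(t,'top',*proj('top',X),40,400,f+hn)]))
E
```

```text
clock: 2.0
eef_pos: [426.8, -134.6, 70.5]
eef_rot: [3.142, 0.0, 1.657]
wrist_force: [0.6, 0.7, -0.2]
finger_gap: 94.0
finger_force: 0.0
```

View pics/ov4.png

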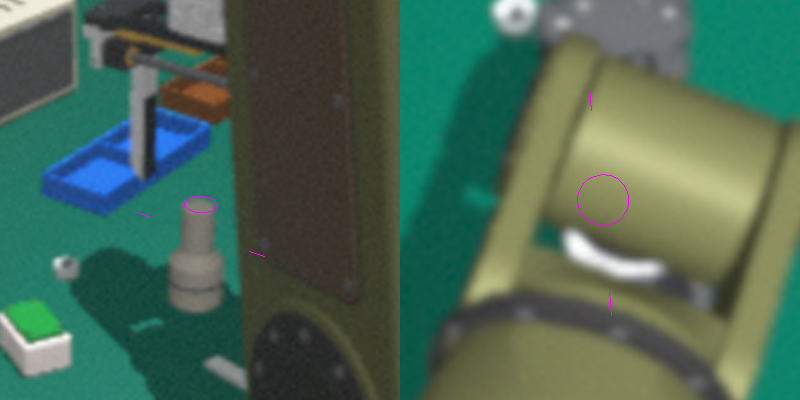

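```bash
python3 - <<'E'
from ov import *
X=np.array([168.2,-523.6,167.8]);y=.311-np.pi/2;d=np.array([np.cos(y),np.sin(y),0])
for z in(0,97):print('top',proj('top',X+[0,0,z]),proj('top',X+d*60+[0,0,z]),proj('top',X-d*60+[0,0,z]))
for k in(-60,-47,0,47,60):print(k,proj('side',X+d*k),proj('side',X+d*k+[0,0,30]))
t=cv2.imread('pics/top0.png');s=cv2.imread('pics/side0.png')
a=cv2.resize(t[270:370,480:620],None,fx=3.9,fy=3.9,interpolation=cv2.INTER_CUBIC)[:390]
b=cv2.resize(s[20:140,490:560],None,fx=3.25,fy=3.25,interpolation=cv2.INTER_CUBIC)[:390]
cv2.imwrite('pics/st.png',np.hstack([a[:390],b[:390]]))
E
```

```text
top [517.29854475 312.75898612] [541.0986532 304.7024346] [493.44915982 320.83221817]
top [535.00444211 320.1988042 ] [560.82616541 311.44284968] [509.12466065 328.97444582]
-60 [503.21783135 136.90734003] [505.46495188 126.26818917]
-47 [503.71913944 135.06291974] [505.9550393  124.48307989]
0 [505.47036889 128.61976985] [507.66639063 118.24960193]
47 [507.1313542  122.50864753] [509.2885754  112.34090697]
60 [507.575771   120.87354252] [509.72244939 110.76055121]
```

View pics/st.png

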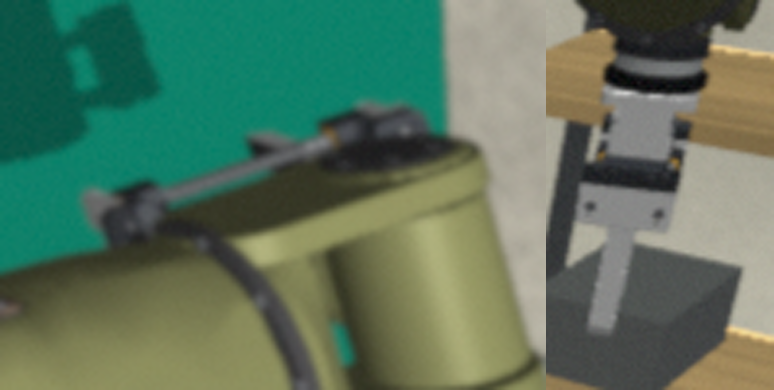

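Both views agree that the fingertips sit about 33 mm higher than reading − 14. I'll touch down on bare bench near (500,-200) to settle it before gripping.

```bash
python3 -m creep '[[-1,[0,0,-5],0],[-1,[0,0,-7],0],[-1,[-4,4,-7],0],[-1,[-7.1,6.7,-7],0],[-1,[-7.1,6.7,-3],0],[-1,[-7.1,6.7,1],0],[-1,[-7.1,6.7,4],0],[-1,[-7.1,6.7,5],0],[-1,[-7.1,6.7,5],0],[-1,[-7.1,6.7,5],0]]' ; python3 -m creep '[[-1,[0,0,0.3],0],[-1,[0,0,0.6],0],[-1,[0,0,0.8],0],[-1,[0,0,0.8],0]]'
```

```text
clock: 3.1
eef_pos: [500.8, -199.2, 21.8]
eef_rot: [3.139, 0.001, 1.658]
wrist_force: [0.9, 0.4, 0.8]
finger_gap: 17.7
finger_force: 0.0
clock: 3.5
eef_pos: [499.7, -198.7, 11.8]
eef_rot: [-3.141, -0.0, 1.658]
wrist_force: [-0.2, -0.4, 0.2]
finger_gap: 0.7
finger_force: 0.0
```

```bash
python3 -m creep '[[-1,[0,0,0.4],0],[-1,[0,0,0.8],0],[-1,[0,0,1.2],0],[-1,[0,0,1.6],0],[-1,[0,0,1.6],0]]'; python3 -m creep '[[-1,[0,0,0.3],0],[-1,[0,0,0.6],0],[-1,[0,0,0.8],0],[-1,[0,0,0.8],0]]'
```

```text
clock: 4.0
eef_pos: [499.5, -198.6, -4.9]
eef_rot: [-3.141, -0.001, 1.658]
wrist_force: [0.6, 0.6, -0.2]
finger_gap: 0.0
finger_force: 0.0
clock: 4.4
eef_pos: [499.7, -198.7, -12.5]
eef_rot: [-3.141, -0.0, 1.658]
wrist_force: [-0.9, -0.3, -0.3]
finger_gap: 0.5
finger_force: 0.0
```

```bash
python3 -m creep '[[-1,[0,0,0.2],0],[-1,[0,0,0.2],0]]'; python3 -m creep '[[-1,[0,0,0.2],0],[-1,[0,0,0.2],0]]'; python3 -m creep '[[-1,[0,0,0.2],0],[-1,[0,0,0.2],0]]'
```

```text
clock: 4.6
eef_pos: [499.8, -198.7, -14.3]
eef_rot: [-3.141, -0.0, 1.658]
wrist_force: [0.3, -0.1, -0.2]
finger_gap: 0.4
finger_force: 0.0
clock: 4.8
eef_pos: [499.7, -198.7, -16.4]
eef_rot: [-3.141, -0.0, 1.658]
wrist_force: [0.7, 0.2, -0.0]
finger_gap: 0.3
finger_force: 0.0
clock: 5.0
eef_pos: [499.7, -198.7, -18.4]
eef_rot: [-3.141, -0.0, 1.658]
wrist_force: [-0.4, -0.1, 0.2]
finger_gap: 0.6
finger_force: 0.0
```

```bash
python3 - <<'E'
from h import *
cv2.imwrite('pics/side3.png',manip.camera('side')[:,:,::-1]);cv2.imwrite('pics/top3.png',manip.camera('top')[:,:,::-1])
E
python3 -m creep '[[-1,[0,0,0.2],0],[-1,[0,0,0.2],0]]'; python3 -m creep '[[-1,[0,0,0.2],0],[-1,[0,0,0.2],0]]'; python3 -m creep '[[-1,[0,0,0.2],0],[-1,[0,0,0.2],0]]'; python3 -m creep '[[-1,[0,0,0.2],0],[-1,[0,0,0.2],0]]'
```

```text
clock: 5.3
eef_pos: [499.7, -198.7, -20.4]
eef_rot: [-3.141, -0.0, 1.658]
wrist_force: [0.4, -0.7, -0.8]
finger_gap: 0.5
finger_force: 0.0
clock: 5.5
eef_pos: [499.7, -198.7, -22.4]
eef_rot: [-3.141, -0.0, 1.658]
wrist_force: [1.0, 0.1, -0.4]
finger_gap: 0.3
finger_force: 0.0
clock: 5.7
eef_pos: [500.0, -198.8, -23.4]
eef_rot: [3.141, 0.0, 1.658]
wrist_force: [-4.1, 2.0, 11.4]
finger_gap: 0.4
finger_force: 6.0
clock: 5.9
eef_pos: [500.1, -198.9, -23.6]
eef_rot: [3.141, 0.0, 1.658]
wrist_force: [-15.1, 7.1, 38.6]
finger_gap: 0.7
finger_force: 19.1
```

```bash
python3 -m creep '[[-1,[0,0,-3],0],[-1,[0,0,-8],0],[0.2,[0,0,-12],0],[0.2,[0,0,-12],0]]'; python3 - <<'E'
from h import *
X=np.array([426.8,-134.6,56.5]);c=proj('side',X+[0,0,30]);print('obs',c-60+np.array([143,177])/3.333)
y=1.657-np.pi/2;d=np.array([np.cos(y),np.sin(y),0]);X[2]=93.5
print(proj('side',X+d*47),proj('side',X+d*60))
# closed fingers in side3: difference vs side2 background, lowest changed tip
t=cv2.imread('pics/side3.png'); print('pred tip',proj('side',[499.7,-198.7,5]),proj('side',[499.7,-198.7,45]))
u,v=proj('side',[499.7,-198.7,5]).astype(int)
g=cv2.cvtColor(t,cv2.COLOR_BGR2HSV)[:,:,1]
for r in range(v-16,v+8,2):print(r,g[r,u-10:u+12])
E
```

```text
clock: 6.3
eef_pos: [502.2, -199.8, 99.2]
eef_rot: [3.134, 0.004, 1.658]
wrist_force: [-0.6, 0.2, -0.0]
finger_gap: 12.9
finger_force: 0.0
obs [324.12644048 169.69406848]
[326.43947998 169.29084722] [322.42164102 167.95965529]
pred tip [334.23710145 185.75481814] [334.55312245 173.34058743]
169 [193 194 194 198 147  43   6   2   7   4   0   6   4   2   4  29  89 128
  78  61  68  48]
171 [192 202 200 185 133  34   9   6   2   4   2   4   8   4   6  33  90 144
  95  56  65  60]
173 [193 184 185 178 128  31   8   4   5   0   4   4   4   4   6  39 117 171
 137  54  61  71]
175 [179 186 183 174 115  33   8   6   5   2   6   6   4   6   6  46 111 153
 133  75  67  70]
177 [184 179 182 166 111  36   4   4   2   2   4   4   4  16  21  21  21  25
  24  30  55  74]
179 [184 186 180 169 105  32   9   4   0   4   4   2  17  25  26  30  22  26
  25  29  47  66]
181 [163 178 188 158  74  23   6   4   8   2   4   4  12  24  22  24  23  23
  28  27  43  65]
183 [177 182 188 156  80  20   8   4   7   4   2   2  15  25  30  29  26  28
  24  25  34  57]
185 [170 175 157 192 168  85  30   6   7   7   2   0  20  24  23  24  22  22
  24  30  30  49]
187 [177 172 180 203 162 156 123  81  56  51  56  60  22  28  31  27  26  26
  20  21  21  37]
189 [170 186 171 203 161 177 181 193 177 181 154  64  19  26  29  27  28  26
  27  28  28  31]
191 [182 165 175 172 165 165 172 165 154  92  34  18  25  21  22  31  26  28
  24  22  23  22]
```

Touchdown settles it: fingertip z = reading + 23, and xy agrees with the cameras. Now the round horn, tips at z≈50, so the reading should be 27.

```bash
python3 go.py 426.6 -134 100 95
```

```text
t 6.3 pos [ 502.2 -199.8   99.2] yaw 95.0 gap 12.9 F [-0.6  0.2 -0. ]
shift cm [ 7.22 -6.95 -0.08] roll 0.0 rows 2.0 joints [-0.45  0.36  1.65  0.    1.13 -0.53]
```

```bash
python3 -m creep '[[0.7,[3,-3,0],0],[0.7,[7.2,-6.9,0],0],[0.7,[7.2,-6.9,0],0],[0.7,[7.2,-6.9,2],0],[0.7,[7.2,-6.9,5],0],[0.7,[7.2,-6.9,7.3],0],[0.7,[7.2,-6.9,7.3],0],[0.7,[7.2,-6.9,7.3],0]]' 30; python3 -m creep '[[-1,[0,0,0],0],[-1,[0,0,0],0],[-1,[0,0,0],0],[-1,[0,0,0],0],[-1,[0,0,0],0],[-1,[0,0,0],0]]' 30;  python3 -m creep '[[-1,[0,0,-1],0],[-1,[0,0,-3],0],[-1,[0,0,-6],0],[-1,[0,0,-10],0],[-1,[0,0,-10],0]]'; python3 go.py 617 -311.3 130 95
```

```text
clock: 7.1
eef_pos: [424.9, -133.1, 21.0]
eef_rot: [-3.141, -0.0, 1.658]
wrist_force: [0.6, 0.4, 0.2]
finger_gap: 77.3
finger_force: 0.0
clock: 7.7
eef_pos: [424.8, -133.1, 20.9]
eef_rot: [3.141, 0.0, 1.658]
wrist_force: [0.2, -0.3, -0.2]
finger_gap: 35.3
finger_force: 0.0
clock: 8.2
eef_pos: [426.8, -133.8, 125.7]
eef_rot: [3.135, 0.003, 1.658]
wrist_force: [0.6, -0.3, -3.4]
finger_gap: 25.8
finger_force: 29.9
t 8.2 pos [ 426.8 -133.8  125.7] yaw 95.0 gap 25.8 F [ 0.6 -0.3 -3.4]
shift cm [-19.35  17.4   -0.43] roll 0.0 rows 5.2 joints [-0.39  0.13  1.87  0.    1.14 -0.47]
```

The grip closed late, at the start of the lift, but it holds (30 N, 3.4 N of weight). I'll lower it by feel.

```bash
python3 -m creep '[[-1,[-3,2.7,-0.5],0],[-1,[-7,6.3,-0.5],0],[-1,[-11,9.9,-0.5],0],[-1,[-15,13.5,-0.5],0],[-1,[-18,16.2,-0.5],0],[-1,[-19.35,17.4,-0.5],0],[-1,[-19.35,17.4,-0.5],0],[-1,[-19.35,17.4,-0.5],0],[-1,[-19.35,17.4,2],0],[-1,[-19.35,17.4,4],0],[-1,[-19.35,17.4,5.2],0],[-1,[-19.35,17.4,5.2],0]]'; python3 go.py 617 -311.3 50 95; python3 - <<'E'
from h import *
s=manip.camera('side')[:,:,::-1]
crop(s,270,370,70,190,5,'pics/c1.png'); print(proj('side',[617,-311,4]),proj('side',[617,-311,22]))
E
```

```text
clock: 9.4
eef_pos: [614.0, -309.6, 67.5]
eef_rot: [-3.139, -0.002, 1.659]
wrist_force: [0.4, 0.3, -2.7]
finger_gap: 25.3
finger_force: 29.9
t 9.4 pos [ 614.  -309.6   67.5] yaw 95.0 gap 25.3 F [ 0.4  0.3 -2.7]
shift cm [-0.19  0.28  1.75] roll 0.01 rows 0.4 joints [-0.52  0.71  1.19 -0.    1.25 -0.61]
[327.62843214 160.63603785] [327.71802753 155.43094434]
```

View pics/c1.png

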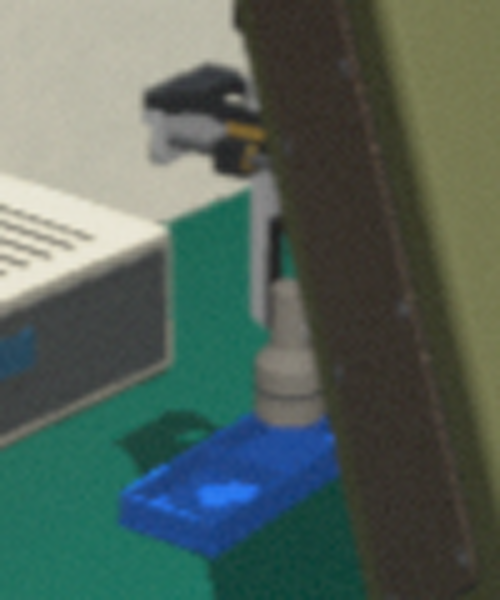

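The crop shows the round horn held upright over the far blue bay, with its underside about 30 mm above the floor and the tips about 55 mm up it. I'll lower it in small steps.

```bash
python3 -m creep '[[-1,[-0.2,0.2,0.8],0],[-1,[-0.2,0.2,1.6],0],[-1,[-0.2,0.2,2],0],[-1,[-0.2,0.2,2],0]]'; for i in 1; do python3 -m creep '[[-1,[0,0,0.2],0],[-1,[0,0,0.4],0],[-1,[0,0,0.4],0]]'; done;  python3 -m creep '[[-1,[0,0,0.2],0],[-1,[0,0,0.3],0],[-1,[0,0,0.3],0]]'
```

```text
clock: 9.85
eef_pos: [616.9, -312.2, 48.0]
eef_rot: [-3.141, -0.001, 1.658]
wrist_force: [-0.0, 1.4, -3.0]
finger_gap: 25.2
finger_force: 29.9
clock: 10.15
eef_pos: [617.1, -312.4, 44.7]
eef_rot: [-3.141, -0.0, 1.658]
wrist_force: [-0.3, -0.3, -3.4]
finger_gap: 25.4
finger_force: 29.9
clock: 10.45
eef_pos: [617.1, -312.4, 41.6]
eef_rot: [-3.141, -0.0, 1.658]
wrist_force: [-0.4, 0.4, -2.8]
finger_gap: 25.5
finger_force: 29.9
```

```bash
python3 -m creep '[[-1,[0,0,0.2],0],[-1,[0,0,0.3],0],[-1,[0,0,0.3],0]]'; python3 -m creep '[[-1,[0,0,0.2],0],[-1,[0,0,0.2],0]]'; python3 -m creep '[[-1,[0,0,0.2],0],[-1,[0,0,0.2],0]]'; python3 -m creep '[[-1,[0,0,0.2],0],[-1,[0,0,0.2],0]]'
```

```text
clock: 10.75
eef_pos: [617.1, -312.4, 38.6]
eef_rot: [-3.141, -0.0, 1.658]
wrist_force: [0.3, 0.3, -2.2]
finger_gap: 25.5
finger_force: 29.9
clock: 10.95
eef_pos: [617.1, -312.4, 36.5]
eef_rot: [-3.141, -0.0, 1.658]
wrist_force: [0.4, 0.3, -2.4]
finger_gap: 25.3
finger_force: 29.9
clock: 11.15
eef_pos: [617.6, -312.7, 35.8]
eef_rot: [3.141, 0.001, 1.658]
wrist_force: [-1.8, 1.4, 4.3]
finger_gap: 25.5
finger_force: 29.9
clock: 11.35
eef_pos: [618.2, -312.8, 35.5]
eef_rot: [3.139, 0.002, 1.658]
wrist_force: [-3.8, 2.9, 14.8]
finger_gap: 25.3
finger_force: 30.1
```

Contact at reading ≈36. Release and rise.

```bash
python3 -m creep '[[-1,[0,0,-0.2],0],[0.3,[0,0,-0.2],0],[0.3,[0,0,-0.2],0],[0.3,[0,0,-0.2],0],[0.3,[0,0,-0.2],0],[0.3,[0,0,-0.2],0],[0.3,[0,0,-0.2],0],[0.3,[0,0,-3],0],[0.3,[0,0,-7],0],[0.3,[0,0,-10],0],[0.3,[0,0,-10],0]]'; python3 go.py 360.5 274.5 135 159
```

```text
clock: 12.45
eef_pos: [618.8, -313.3, 138.1]
eef_rot: [3.135, 0.004, 1.658]
wrist_force: [-0.2, -0.4, -0.5]
finger_gap: 61.2
finger_force: 0.0
t 12.4 pos [ 618.8 -313.3  138.1] yaw 95.0 gap 61.2 F [-0.2 -0.4 -0.5]
shift cm [ 60.81 -20.6    0.31] roll -12.8 rows 12.8 joints [-0.52  0.66  1.11  0.    1.37 -0.61]
```

```bash
python3 - <<'E'
from h import *
for n in('top','side'): cv2.imwrite(f'pics/{n}4.png',manip.camera(n)[:,:,::-1])
E
python3 -m creep '[[0.3,[60.8,-20.6,0.3],-12.8],[0.3,[60.8,-20.6,0.3],-12.8],[0.3,[60.8,-20.6,0.3],-12.8],[0.3,[60.8,-20.6,0.3],-12.8],[0.3,[60.8,-20.6,0.3],-12.8],[0.3,[60.8,-20.6,0.3],-12.8],[0.3,[60.8,-20.6,0.3],-12.8],[0.3,[60.8,-20.6,0.3],-12.8],[0.3,[60.8,-20.6,0.3],-12.8],[0.3,[60.8,-20.6,0.3],-12.8],[0.3,[60.8,-20.6,0.3],-12.8],[0.3,[60.8,-20.6,0.3],-12.8]]'; python3 go.py 360.5 274.5 135 159; python3 - <<'E'
from h import *
for n in('top','side'): cv2.imwrite(f'pics/{n}5.png',manip.camera(n)[:,:,::-1])
# round horn in blue tray: white top near predicted pixel ; side search
from ov import *
t=cv2.imread('pics/top5.png'); print(proj('top',[617,-312.4,88]))
g=t.astype(int).min(2); u,v=proj('top',[617,-312.4,88]).astype(int)
m=np.zeros(g.shape);m[v-12:v+13,u-12:u+13]=1; ys,xs=np.nonzero((g>170)*m); print('horn top px',xs.mean(),ys.mean(),len(xs),atz('top',(xs.mean(),ys.mean()),88))
def sd(lo,hi,n,box):
    h=cv2.cvtColor(cv2.imread(f'pics/{n}.png'),cv2.COLOR_BGR2HSV);k=cv2.inRange(h,lo,hi);x0,x1,y0,y1=box
    ys,xs=np.nonzero(k[y0:y1,x0:x1]); return xs.mean()+x0 if len(xs) else None, ys.mean()+y0 if len(xs) else None,len(xs)
print('reject pred side',proj('side',[346.2,-275.5,35]))
u,v=proj('side',[346.2,-275.5,35]).astype(int)
for n in('side4','side5'):print(n,sd((5,120,120),(30,255,255),n,(u-25,u+25,v-20,v+20)))
E
```

```text
clock: 13.75
eef_pos: [374.0, 238.1, 128.9]
eef_rot: [-3.14, -0.001, 2.775]
wrist_force: [1.0, 0.6, 0.2]
finger_gap: 61.5
finger_force: 0.0
t 13.8 pos [374.  238.1 128.9] yaw 159.0 gap 61.5 F [1.  0.6 0.2]
shift cm [ 2.56  2.91 -0.61] roll -0.0 rows 0.8 joints [ 0.48  0.12  1.87 -0.    1.15 -0.72]
[417.69483512 131.73615325]
horn top px 417.7169811320755 132.18867924528303 106 [ 615.82924851 -312.43431161   88.        ]
reject pred side [395.60525492 183.86610984]
side4 (None, None, 0)
side5 (np.float64(389.95575221238937), np.float64(172.50442477876106), 113)
```

```bash
python3 -m creep '[[0.3,[2.6,2.9,0],0],[0.3,[2.6,2.9,0],0],[0.3,[2.6,2.9,0],0]]'; python3 go.py 360.5 274.5 26 159
```

```text
clock: 14.15
eef_pos: [361.5, 272.8, 129.0]
eef_rot: [-3.14, -0.001, 2.776]
wrist_force: [0.7, -0.3, -0.0]
finger_gap: 60.8
finger_force: 0.0
t 14.2 pos [361.5 272.8 129. ] yaw 159.1 gap 60.8 F [ 0.7 -0.3 -0. ]
shift cm [ 0.15  0.12 10.3 ] roll 0.01 rows 2.1 joints [ 0.57  0.14  1.85 -0.    1.16 -0.64]
```

```bash
python3 -m creep '[[0.3,[0.1,0.1,3],0],[0.3,[0.1,0.1,6],0],[0.3,[0.1,0.1,9],0],[0.3,[0.1,0.1,10.2],0],[0.3,[0.1,0.1,10.2],0],[-1,[0.1,0.1,10.2],0],[-1,[0.1,0.1,10.2],0],[-1,[0.1,0.1,10.2],0],[-1,[0.1,0.1,10.2],0],[-1,[0.1,0.1,10.2],0],[-1,[0.1,0.1,10.2],0],[-1,[0.1,0.1,10.2],0]]' 30; python3 -m creep '[[-1,[0,0,0],0],[-1,[0,0,0],0],[-1,[0,0,0],0]]'
```

```text
clock: 15.35
eef_pos: [361.3, 274.6, 28.1]
eef_rot: [3.142, -0.0, 2.775]
wrist_force: [-0.5, -0.5, 1.9]
finger_gap: 11.6
finger_force: 30.0
clock: 15.65
eef_pos: [361.3, 274.6, 28.2]
eef_rot: [3.142, 0.0, 2.775]
wrist_force: [-0.8, 0.7, 2.6]
finger_gap: 12.0
finger_force: 30.0
```

```bash
python3 -m creep '[[-1,[0,0,-2],0],[-1,[0,0,-5],0],[-1,[0,0,-8],0],[-1,[0,0,-10.5],0],[-1,[0,0,-10.5],0],[-1,[0,0,-10.5],0]]'; python3 go.py 609.1 -227.7 132 95
```

```text
clock: 16.25
eef_pos: [361.1, 274.3, 132.2]
eef_rot: [-3.141, -0.0, 2.775]
wrist_force: [-0.0, 0.0, -2.2]
finger_gap: 11.8
finger_force: 30.0
t 16.2 pos [361.1 274.3 132.2] yaw 159.0 gap 11.8 F [-0.   0.  -2.2]
shift cm [-4.114e+01 -3.799e+01  2.000e-02] roll 12.8 rows 11.2 joints [ 0.57  0.14  1.84 -0.    1.16 -0.64]
```

```bash
python3 -m creep '[[-1,[-2.5,-2.3,0],0.8],[-1,[-6.2,-5.7,0],2],[-1,[-10,-9.2,0],3.2],[-1,[-13.8,-12.7,0],4.4],[-1,[-17.6,-16.2,0],5.6],[-1,[-21.4,-19.7,0],6.8],[-1,[-25.2,-23.3,0],8],[-1,[-29,-26.8,0],9.2],[-1,[-32.8,-30.3,0],10.4],[-1,[-36.6,-33.8,0],11.6],[-1,[-39.4,-36.4,0],12.4],[-1,[-41.1,-38,0],12.8]]'; python3 -m creep '[[-1,[0,0,0],0],[-1,[0,0,0],0]]'; python3 go.py 609.1 -227.7 45 95
```

```text
clock: 17.45
eef_pos: [608.8, -230.7, 129.7]
eef_rot: [-3.138, -0.001, 1.653]
wrist_force: [0.4, 0.3, -2.6]
finger_gap: 11.8
finger_force: 30.0
clock: 17.65
eef_pos: [608.1, -227.3, 130.3]
eef_rot: [-3.138, -0.002, 1.658]
wrist_force: [0.4, 0.2, -2.4]
finger_gap: 11.8
finger_force: 30.0
t 17.6 pos [ 608.1 -227.3  130.3] yaw 95.0 gap 11.8 F [ 0.4  0.2 -2.4]
shift cm [-0.05  0.1   8.53] roll -0.0 rows 1.7 joints [-0.41  0.57  1.27  0.    1.31 -0.5 ]
```

```bash
python3 -m creep '[[-1,[0,0.1,2],0],[-1,[0,0.1,5],0],[-1,[0,0.1,7.5],0],[-1,[0,0.1,8.7],0],[-1,[0,0.1,8.9],0],[-1,[0,0.1,9.1],0],[-1,[0,0.1,9.3],0],[-1,[0,0.1,9.3],0]]'; python3 -m creep '[[-1,[0,0,0.2],0],[-1,[0,0,0.3],0],[-1,[0,0,0.3],0]]'; python3 -m creep '[[-1,[0,0,0.15],0],[-1,[0,0,0.15],0]]'; python3 -m creep '[[-1,[0,0,0.15],0],[-1,[0,0,0.15],0]]'
```

```text
clock: 18.45
eef_pos: [610.2, -227.5, 40.8]
eef_rot: [3.141, 0.001, 1.658]
wrist_force: [-0.5, -0.3, -2.2]
finger_gap: 11.8
finger_force: 30.0
clock: 18.75
eef_pos: [609.9, -227.4, 37.0]
eef_rot: [-3.142, -0.0, 1.658]
wrist_force: [0.7, -0.8, -2.1]
finger_gap: 11.6
finger_force: 30.0
clock: 18.95
eef_pos: [609.9, -227.4, 35.4]
eef_rot: [-3.141, -0.0, 1.658]
wrist_force: [0.3, 0.6, -2.6]
finger_gap: 12.0
finger_force: 30.0
clock: 19.15
eef_pos: [609.8, -227.3, 33.8]
eef_rot: [-3.141, -0.0, 1.658]
wrist_force: [0.4, 1.3, -3.5]
finger_gap: 12.0
finger_force: 30.0
```

```bash
python3 -m creep '[[-1,[0,0,0.15],0],[-1,[0,0,0.15],0]]'; python3 -m creep '[[-1,[0,0,0.15],0],[-1,[0,0,0.15],0]]'
```

```text
clock: 19.35
eef_pos: [609.8, -227.3, 32.3]
eef_rot: [-3.141, -0.0, 1.658]
wrist_force: [0.5, 0.0, -3.5]
finger_gap: 12.0
finger_force: 30.0
clock: 19.55
eef_pos: [610.2, -227.5, 32.2]
eef_rot: [3.141, 0.0, 1.658]
wrist_force: [-3.4, 1.9, 6.6]
finger_gap: 11.8
finger_force: 30.0
```

Contact. Release the blade horn, rise, then head for the reject housing (q1 side, yaw -1).

```bash
python3 -m creep '[[-0.2,[0,0,0],0],[-0.2,[0,0,0],0],[-0.2,[0,0,0],0],[-0.2,[0,0,0],0],[-0.2,[0,0,0],0],[-0.2,[0,0,-3],0],[-0.2,[0,0,-7],0],[-0.2,[0,0,-10],0],[-0.2,[0,0,-10],0],[-0.2,[0,0,-10],0]]'; python3 go.py 346.2 -275.5 80 -1
python3 - <<'E'
from h import *
for n in('top','side'): cv2.imwrite(f'pics/{n}6.png',manip.camera(n)[:,:,::-1])
# sticker in side5
h=cv2.cvtColor(cv2.imread('pics/side5.png'),cv2.COLOR_BGR2HSV);k=cv2.inRange(h,(8,150,130),(30,255,255))
n,l,st,c=cv2.connectedComponentsWithStats(k[150:220,360:430]);print([(s[4],(q+[360,150]).round(1)) for s,q in zip(st[1:],c[1:])])
h=cv2.cvtColor(cv2.imread('pics/top5.png'),cv2.COLOR_BGR2HSV);k=cv2.inRange(h,(15,80,190),(35,255,255))
n,l,st,c=cv2.connectedComponentsWithStats(k[220:255,388:415]);print([(s[4],(q+[388,220]).round(1),atz('top',q+[388,220],35)) for s,q in zip(st[1:],c[1:])])
E
```

```text
clock: 20.55
eef_pos: [609.9, -227.4, 131.1]
eef_rot: [3.141, 0.0, 1.658]
wrist_force: [-0.0, 0.1, -0.6]
finger_gap: 37.5
finger_force: 0.0
t 20.6 pos [ 609.9 -227.4  131.1] yaw 95.0 gap 37.5 F [-0.   0.1 -0.6]
shift cm [ -2.49 -26.69   5.11] roll 19.2 rows 5.5 joints [-0.41  0.57  1.26  0.    1.31 -0.5 ]
[(np.int32(103), array([387.4, 163.5])), (np.int32(37), array([395.2, 184.8]))]
[(np.int32(77), array([401.5, 237.2]), array([ 346.32818846, -275.30147571,   35.        ]))]
```

```bash
python3 -m creep '[[0.5,[-0.3,-4,0],1.7],[0.5,[-0.5,-8,0],3.4],[0.5,[-0.8,-12,0],5.1],[0.5,[-1.2,-16,0],6.8],[0.5,[-1.6,-20,0],8.5],[0.5,[-2,-24,0],10.2],[0.5,[-2.5,-26.7,1],11.9],[0.5,[-2.5,-26.7,3],13.6],[0.5,[-2.5,-26.7,5],15.3],[0.5,[-2.5,-26.7,5],17],[0.5,[-2.5,-26.7,5],18.7],[0.5,[-2.5,-26.7,5],19.2]]'; python3 -m creep '[[0.5,[0,0,0],0],[0.5,[0,0,0],0]]'; python3 go.py 346.2 -275.5 -3 -1
```

```text
clock: 21.85
eef_pos: [345.5, -275.1, 79.8]
eef_rot: [-3.14, 0.002, -0.023]
wrist_force: [-0.4, -0.2, 0.8]
finger_gap: 70.4
finger_force: 0.0
clock: 22.05
eef_pos: [345.8, -275.3, 80.4]
eef_rot: [-3.141, 0.001, -0.016]
wrist_force: [-0.4, 0.7, -0.6]
finger_gap: 70.5
finger_force: 0.0
t 22.1 pos [ 345.8 -275.3   80.4] yaw -0.9 gap 70.5 F [-0.4  0.7 -0.6]
shift cm [0.04 0.02 8.34] roll 0.02 rows 1.7 joints [-0.76  0.18  1.92  0.    1.04  0.83]
```

```bash
python3 -m creep '[[0.5,[0,0,3],0],[0.5,[0,0,6],0],[0.5,[0,0,8.3],0],[0.5,[0,0,8.3],0],[-1,[0,0,8.3],0],[-1,[0,0,8.3],0],[-1,[0,0,8.3],0],[-1,[0,0,8.3],0],[-1,[0,0,8.3],0],[-1,[0,0,8.3],0],[-1,[0,0,8.3],0]]' 20; python3 go.py 346.2 -275.5 -3 -1
```

```text
clock: 23.15
eef_pos: [346.3, -275.8, -1.4]
eef_rot: [3.141, -0.001, -0.017]
wrist_force: [-0.3, 1.2, 6.7]
finger_gap: 37.5
finger_force: 19.9
t 23.1 pos [ 346.3 -275.8   -1.4] yaw -1.0 gap 37.5 F [-0.3  1.2  6.7]
shift cm [-0.01 -0.03  0.16] roll 0.0 rows 0.0 joints [-0.76  0.33  1.98  0.    0.84  0.83]
```

```bash
python3 -m creep '[[-1,[0,0,-2],0],[-1,[0,0,-5],0],[-1,[0,0,-8],0],[-1,[0,0,-10],0],[-1,[0,0,-10],0],[-1,[0,0,-10],0]]'; python3 go.py 653.5 6 98 95
```

```text
clock: 23.75
eef_pos: [346.0, -275.5, 97.7]
eef_rot: [3.142, -0.0, -0.017]
wrist_force: [-1.4, -1.1, -1.1]
finger_gap: 37.6
finger_force: 19.9
t 23.8 pos [ 346.  -275.5   97.7] yaw -1.0 gap 37.6 F [-1.4 -1.1 -1.1]
shift cm [ 3.026e+01 -2.868e+01 -3.000e-02] roll -19.2 rows 8.3 joints [-0.76  0.16  1.91 -0.    1.08  0.83]
```

```bash
python3 -m creep '[[-1,[2.5,-2.4,0],-1.6],[-1,[5,-4.8,0],-3.2],[-1,[7.5,-7.2,0],-4.8],[-1,[10,-9.5,0],-6.4],[-1,[12.6,-12,0],-8],[-1,[15.1,-14.3,0],-9.6],[-1,[17.6,-16.7,0],-11.2],[-1,[20.2,-19.1,0],-12.8],[-1,[22.7,-21.5,0],-14.4],[-1,[25.2,-23.9,0],-16],[-1,[27.7,-26.3,0],-17.6],[-1,[30.3,-28.7,0],-19.2]]'; python3 -m creep '[[-1,[0,0,0],0],[-1,[0,0,0],0],[-1,[0,0,0],0]]'; python3 go.py 653.5 6 15 95
```

```text
clock: 24.95
eef_pos: [654.2, 7.3, 95.8]
eef_rot: [-3.139, -0.0, 1.664]
wrist_force: [0.4, 0.0, -0.8]
finger_gap: 37.8
finger_force: 19.9
clock: 25.25
eef_pos: [653.2, 5.5, 96.9]
eef_rot: [-3.14, -0.0, 1.656]
wrist_force: [-0.2, 0.2, 0.3]
finger_gap: 37.8
finger_force: 19.9
t 25.2 pos [653.2   5.5  96.9] yaw 94.9 gap 37.8 F [-0.2  0.2  0.3]
shift cm [0.05 0.03 8.19] roll -0.02 rows 1.6 joints [-0.05  0.6   1.29 -0.    1.25 -0.13]
```

```bash
python3 -m creep '[[-1,[0,0,2],0],[-1,[0,0,5],0],[-1,[0,0,7.5],0],[-1,[0,0,8.5],0],[-1,[0,0,8.8],0],[-1,[0,0,8.8],0]]'; python3 -m creep '[[-1,[0,0,0.2],0],[-1,[0,0,0.3],0],[-1,[0,0,0.3],0]]'; python3 -m creep '[[-1,[0,0,0.2],0],[-1,[0,0,0.2],0]]'; python3 -m creep '[[-1,[0,0,0.15],0],[-1,[0,0,0.15],0]]'
```

```text
clock: 25.85
eef_pos: [654.3, 5.7, 10.8]
eef_rot: [3.141, 0.0, 1.657]
wrist_force: [0.6, -0.5, -0.5]
finger_gap: 37.8
finger_force: 19.9
clock: 26.15
eef_pos: [654.2, 6.1, 7.5]
eef_rot: [3.141, 0.0, 1.658]
wrist_force: [0.8, 0.9, -0.2]
finger_gap: 37.8
finger_force: 19.9
clock: 26.35
eef_pos: [653.9, 6.1, 4.9]
eef_rot: [-3.141, -0.0, 1.658]
wrist_force: [1.1, -1.1, 0.4]
finger_gap: 37.6
finger_force: 19.9
clock: 26.55
eef_pos: [653.9, 6.1, 3.3]
eef_rot: [-3.141, -0.0, 1.658]
wrist_force: [-0.6, -0.4, -1.6]
finger_gap: 37.9
finger_force: 19.9
```

```bash
python3 -m creep '[[-1,[0,0,0.1],0],[-1,[0,0,0.1],0]]'; python3 -m creep '[[-1,[0,0,0.1],0],[-1,[0,0,0.1],0]]';
```

```text
clock: 26.75
eef_pos: [654.1, 6.1, 2.7]
eef_rot: [3.141, 0.0, 1.658]
wrist_force: [-0.4, 0.6, 2.0]
finger_gap: 37.8
finger_force: 19.9
clock: 26.95
eef_pos: [654.2, 6.1, 2.7]
eef_rot: [3.141, 0.0, 1.658]
wrist_force: [-6.4, 0.0, 11.5]
finger_gap: 37.9
finger_force: 19.9
```

```bash
python3 -m creep '[[0.4,[0,0,-0.1],0],[0.4,[0,0,-0.1],0],[0.4,[0,0,-0.1],0],[0.4,[0,0,-0.1],0],[0.4,[0,0,-0.1],0],[0.4,[0,0,-2],0],[0.4,[0,0,-5],0],[0.4,[0,0,-8],0],[0.4,[0,0,-8],0],[0.4,[0,0,-8],0]]'; python3 go.py 468 12.5 82 156
```

```text
clock: 27.95
eef_pos: [654.1, 6.1, 81.6]
eef_rot: [3.141, 0.0, 1.658]
wrist_force: [-0.1, 0.5, 0.6]
finger_gap: 65.5
finger_force: 0.0
t 27.9 pos [654.1   6.1  81.6] yaw 95.0 gap 65.5 F [-0.1  0.5  0.6]
shift cm [  2.26 -18.48  -0.04] roll -12.2 rows 3.7 joints [-0.05  0.62  1.3   0.    1.22 -0.13]
```

```bash
python3 -m creep '[[0.5,[0.5,-4,0],-1.7],[0.5,[1,-8,0],-3.4],[0.5,[1.5,-12,0],-5.1],[0.5,[2,-16,0],-6.8],[0.5,[2.3,-18.5,0],-8.5],[0.5,[2.3,-18.5,0],-10.2],[0.5,[2.3,-18.5,0],-11.9],[0.5,[2.3,-18.5,0],-12.2],[0.5,[2.3,-18.5,0],-12.2],[0.5,[2.3,-18.5,0],-12.2]]'; python3 go.py 468 12.5 -3 156
```

```text
clock: 28.95
eef_pos: [467.5, 12.9, 81.0]
eef_rot: [-3.141, -0.001, 2.719]
wrist_force: [1.0, -0.3, -0.3]
finger_gap: 70.3
finger_force: 0.0
t 28.9 pos [467.5  12.9  81. ] yaw 155.8 gap 70.3 F [ 1.  -0.3 -0.3]
shift cm [-0.06 -0.02  8.4 ] roll -0.04 rows 1.7 joints [-0.05  0.24  1.86  0.    1.05 -1.2 ]
```

```bash
python3 -m creep '[[0.5,[0,0,3],0],[0.5,[0,0,6],0],[0.5,[0,0,8.3],0],[0.5,[0,0,8.3],0],[-1,[0,0,8.3],0],[-1,[0,0,8.3],0],[-1,[0,0,8.3],0],[-1,[0,0,8.3],0],[-1,[0,0,8.3],0],[-1,[0,0,8.3],0],[-1,[0,0,8.3],0]]' 20; python3 -m creep '[[-1,[0,0,-2],0],[-1,[0,0,-5],0],[-1,[0,0,-8],0],[-1,[0,0,-10],0],[-1,[0,0,-10],0],[-1,[0,0,-10],0]]'; python3 go.py 599 220.4 98 86
```

```text
clock: 30.05
eef_pos: [468.1, 12.9, -0.9]
eef_rot: [3.141, 0.001, 2.723]
wrist_force: [-1.0, 0.0, 7.1]
finger_gap: 37.4
finger_force: 20.0
clock: 30.65
eef_pos: [467.5, 12.9, 98.0]
eef_rot: [-3.142, -0.0, 2.723]
wrist_force: [0.6, -0.4, -0.9]
finger_gap: 37.7
finger_force: 20.0
t 30.6 pos [467.5  12.9  98. ] yaw 156.0 gap 37.7 F [ 0.6 -0.4 -0.9]
shift cm [-3.57 24.3  -0.  ] roll 14.0 rows 4.9 joints [-0.05  0.21  1.84 -0.    1.09 -1.2 ]
```

```bash
python3 -m creep '[[-1,[-0.4,3,0],1.7],[-1,[-1,7,0],3.4],[-1,[-1.6,11,0],5.1],[-1,[-2.2,15,0],6.8],[-1,[-2.8,19,0],8.5],[-1,[-3.2,22,0],10.2],[-1,[-3.6,24.3,0],11.9],[-1,[-3.6,24.3,0],13.6],[-1,[-3.6,24.3,0],14],[-1,[-3.6,24.3,0],14],[-1,[-3.6,24.3,0],14]]';  python3 go.py 599 220.4 10 86.2
```

```text
clock: 31.75
eef_pos: [599.0, 220.0, 97.2]
eef_rot: [-3.14, 0.001, 1.503]
wrist_force: [-0.6, -0.6, -0.5]
finger_gap: 37.9
finger_force: 20.0
t 31.8 pos [599.  220.   97.2] yaw 86.1 gap 37.9 F [-0.6 -0.6 -0.5]
shift cm [ 0.04 -0.    8.72] roll -0.02 rows 1.7 joints [ 0.29  0.57  1.34 -0.    1.23  0.36]
```

```bash
python3 -m creep '[[-1,[0,0,2],0],[-1,[0,0,5],0],[-1,[0,0,7.5],0],[-1,[0,0,8.5],0],[-1,[0,0,8.8],0],[-1,[0,0,9],0],[-1,[0,0,9],0]]'; python3 -m creep '[[-1,[0,0,0.2],0],[-1,[0,0,0.35],0],[-1,[0,0,0.35],0]]'; python3 -m creep '[[-1,[0,0,0.1],0],[-1,[0,0,0.1],0]]'; python3 -m creep '[[-1,[0,0,0.1],0],[-1,[0,0,0.1],0]]'
```

```text
clock: 32.45
eef_pos: [600.0, 220.4, 9.5]
eef_rot: [3.14, -0.001, 1.501]
wrist_force: [-0.1, 0.5, -0.3]
finger_gap: 37.6
finger_force: 20.0
clock: 32.75
eef_pos: [599.4, 220.3, 5.1]
eef_rot: [3.142, -0.0, 1.501]
wrist_force: [0.5, -0.2, -0.7]
finger_gap: 37.7
finger_force: 20.0
clock: 32.95
eef_pos: [599.4, 220.3, 4.0]
eef_rot: [-3.141, 0.0, 1.501]
wrist_force: [-0.8, 0.9, -0.4]
finger_gap: 37.3
finger_force: 20.0
clock: 33.15
eef_pos: [599.5, 220.3, 3.2]
eef_rot: [3.141, -0.0, 1.501]
wrist_force: [-2.1, -0.3, 1.9]
finger_gap: 37.5
finger_force: 20.0
```

```bash
python3 -m creep '[[0.4,[0,0,0],0],[0.4,[0,0,0],0],[0.4,[0,0,0],0],[0.4,[0,0,0],0],[0.4,[0,0,0],0],[0.4,[0,0,-2],0],[0.4,[0,0,-5],0],[0.4,[0,0,-8],0],[0.4,[0,0,-8],0],[0.4,[0,0,-8],0]]'; python3 go.py 407.5 137.8 82 166
```

```text
clock: 34.15
eef_pos: [599.5, 220.3, 83.2]
eef_rot: [3.141, -0.0, 1.501]
wrist_force: [-0.5, 0.4, 0.1]
finger_gap: 65.7
finger_force: 0.0
t 34.1 pos [599.5 220.3  83.2] yaw 86.0 gap 65.7 F [-0.5  0.4  0.1]
shift cm [ -9.56 -18.58   0.12] roll -16.0 rows 4.2 joints [ 0.29  0.58  1.35 -0.    1.21  0.36]
```

```bash
python3 -m creep '[[0.5,[-2,-4,0],-1.7],[0.5,[-4,-8,0],-3.4],[0.5,[-6,-12,0],-5.1],[0.5,[-8,-16,0],-6.8],[0.5,[-9.6,-18.6,0],-8.5],[0.5,[-9.6,-18.6,0],-10.2],[0.5,[-9.6,-18.6,0],-11.9],[0.5,[-9.6,-18.6,0],-13.6],[0.5,[-9.6,-18.6,0],-15.3],[0.5,[-9.6,-18.6,0],-16],[0.5,[-9.6,-18.6,0],-16],[0.5,[-9.6,-18.6,0],-16]]'; python3 go.py 407.5 137.8 -3 166
```

```text
clock: 35.35
eef_pos: [406.8, 137.3, 82.4]
eef_rot: [-3.141, -0.001, 2.895]
wrist_force: [0.7, 0.4, -0.4]
finger_gap: 70.7
finger_force: 0.0
t 35.4 pos [406.8 137.3  82.4] yaw 165.9 gap 70.7 F [ 0.7  0.4 -0.4]
shift cm [-0.06  0.07  8.54] roll -0.02 rows 1.7 joints [ 0.24  0.15  1.95 -0.    1.04 -1.08]
```

```bash
python3 -m creep '[[0.5,[0,0,3],0],[0.5,[0,0,6],0],[0.5,[0,0,8.5],0],[0.5,[0,0,8.5],0],[-1,[0,0,8.5],0],[-1,[0,0,8.5],0],[-1,[0,0,8.5],0],[-1,[0,0,8.5],0],[-1,[0,0,8.5],0],[-1,[0,0,8.5],0],[-1,[0,0,8.5],0]]' 20; python3 -m creep '[[-1,[0,0,-2],0],[-1,[0,0,-5],0],[-1,[0,0,-8],0],[-1,[0,0,-10],0],[-1,[0,0,-10],0],[-1,[0,0,-10],0]]'; python3 go.py 604.6 304.2 98 86.2
```

```text
clock: 36.45
eef_pos: [407.6, 137.6, -1.3]
eef_rot: [3.141, 0.001, 2.897]
wrist_force: [-0.9, 0.2, 7.6]
finger_gap: 37.7
finger_force: 20.0
clock: 37.05
eef_pos: [407.0, 137.4, 97.6]
eef_rot: [3.142, 0.0, 2.897]
wrist_force: [-0.9, 0.2, -1.1]
finger_gap: 37.9
finger_force: 20.0
t 37.0 pos [407.  137.4  97.6] yaw 166.0 gap 37.9 F [-0.9  0.2 -1.1]
shift cm [-15.14  20.96  -0.04] roll 15.96 rows 5.2 joints [ 0.24  0.13  1.94 -0.    1.07 -1.09]
```

```bash
python3 -m creep '[[-1,[-1.8,2.5,0],1.7],[-1,[-4.2,5.8,0],3.4],[-1,[-6.6,9.1,0],5.1],[-1,[-9,12.4,0],6.8],[-1,[-11.4,15.7,0],8.5],[-1,[-13.8,19,0],10.2],[-1,[-15.1,21,0],11.9],[-1,[-15.1,21,0],13.6],[-1,[-15.1,21,0],15.3],[-1,[-15.1,21,0],16],[-1,[-15.1,21,0],16],[-1,[-15.1,21,0],16]]';  python3 go.py 604.6 304.2 10 86.2
```

```text
clock: 38.25
eef_pos: [604.1, 304.5, 96.6]
eef_rot: [-3.14, 0.001, 1.503]
wrist_force: [-1.1, 0.1, -0.2]
finger_gap: 37.9
finger_force: 20.0
t 38.2 pos [604.1 304.5  96.6] yaw 86.1 gap 37.9 F [-1.1  0.1 -0.2]
shift cm [-0.03  0.05  8.66] roll -0.01 rows 1.7 joints [ 0.41  0.66  1.2  -0.    1.28  0.48]
```

```bash
python3 -m creep '[[-1,[0,0,2],0],[-1,[0,0,5],0],[-1,[0,0,7.5],0],[-1,[0,0,8.5],0],[-1,[0,0,8.8],0],[-1,[0,0,9],0],[-1,[0,0,9],0]]'; python3 -m creep '[[-1,[0,0,0.2],0],[-1,[0,0,0.3],0],[-1,[0,0,0.3],0]]'; python3 -m creep '[[-1,[0,0,0.1],0],[-1,[0,0,0.1],0]]'; python3 -m creep '[[-1,[0,0,0.1],0],[-1,[0,0,0.1],0]]'; python3 -m creep '[[-1,[0,0,0.1],0],[-1,[0,0,0.1],0]]'
```

```text
clock: 38.95
eef_pos: [605.0, 304.9, 9.1]
eef_rot: [3.14, -0.001, 1.501]
wrist_force: [-0.1, -0.2, -0.6]
finger_gap: 37.4
finger_force: 20.0
clock: 39.25
eef_pos: [604.5, 304.7, 5.2]
eef_rot: [3.141, -0.0, 1.501]
wrist_force: [0.3, -0.4, -0.4]
finger_gap: 37.8
finger_force: 20.0
clock: 39.45
eef_pos: [604.5, 304.6, 4.0]
eef_rot: [-3.141, 0.0, 1.501]
wrist_force: [-0.1, -0.2, -0.9]
finger_gap: 37.5
finger_force: 20.0
clock: 39.65
eef_pos: [604.5, 304.7, 2.9]
eef_rot: [-3.141, 0.0, 1.501]
wrist_force: [-0.4, 1.0, -0.9]
finger_gap: 37.9
finger_force: 20.0
clock: 39.85
eef_pos: [604.6, 304.7, 2.8]
eef_rot: [3.141, -0.0, 1.501]
wrist_force: [-3.8, -1.2, 5.6]
finger_gap: 37.6
finger_force: 20.0
```

Contact. Release, rise, and retract toward the base for a clear final look.

```bash
python3 -m creep '[[0.4,[0,0,0],0],[0.4,[0,0,0],0],[0.4,[0,0,0],0],[0.4,[0,0,0],0],[0.4,[0,0,0],0],[0.4,[0,0,-3],0],[0.4,[0,0,-7],0],[0.4,[0,0,-12],0],[0.4,[0,0,-12],0]]'; python3 -m creep '[[0.4,[0,-4,0],0],[0.4,[0,-8,0],0],[0.4,[0,-12,0],0],[0.4,[0,-16,0],0],[0.4,[0,-20,0],0],[0.4,[0,-22,0],0],[0.4,[0,-22,0],0],[0.4,[0,-22,0],0]]'; python3 - <<'E'
from h import *
s,t=[manip.camera(n)[:,:,::-1].copy() for n in('side','top')]
a=cv2.resize(t[100:170,150:450],None,fx=2.66,fy=2.66,interpolation=cv2.INTER_CUBIC)
b=cv2.resize(s[120:290,130:380],None,fx=2.3,fy=2.3,interpolation=cv2.INTER_CUBIC)
b=cv2.copyMakeBorder(b,0,0,0,a.shape[1]-b.shape[1],cv2.BORDER_CONSTANT); cv2.imwrite('pics/fin.png',np.vstack([a,b]));print(a.shape,b.shape)
E
```

```text
clock: 40.75
eef_pos: [607.1, 305.9, 129.9]
eef_rot: [3.132, -0.005, 1.501]
wrist_force: [0.9, 0.5, 0.8]
finger_gap: 66.0
finger_force: 0.0
clock: 41.55
eef_pos: [385.4, 320.2, 122.2]
eef_rot: [3.141, -0.0, 1.502]
wrist_force: [0.3, 0.1, 0.6]
finger_gap: 66.0
finger_force: 0.0
(186, 798, 3) (391, 798, 3)
```

View pics/fin.png

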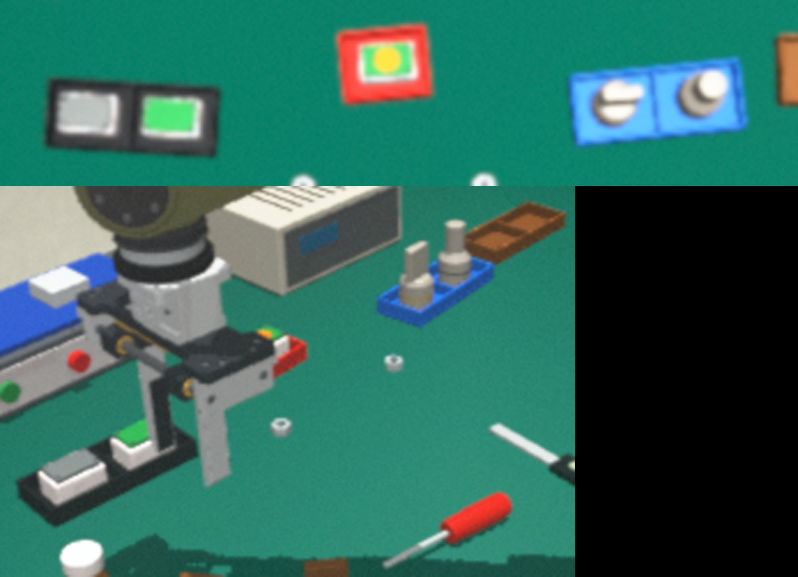

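The picture shows the grey and green housings flat in the black tray, at about (88,113) and (171,115). The stickered reject is in red (386,60), and both horns stand in blue, at about (617,98) and (703,90). The gripper is clear of everything.

```bash
python3 -c "
from cell import manip
print(manip.sign_off())"
```

```text
the job is handed in; nothing more can be done
None
```

I sorted all five things into their trays and handed the job in at about 42 s; the final picture shows each one upright in its own bay, but sign-off returned no verdict.

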